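# Lock the basting pot into the oven's landing shelf

### The arm

A 7-joint arm with a two-finger parallel gripper is mounted at the origin on the work surface. World frame = base frame: x ahead of the robot, y to its left, z up, the work surface at z = 0. Lengths are in mm, angles in degrees, forces in N, time in s.
With the tool pointing down it reaches from about 425 to 825 mm from the base axis. Payload 3.6 kg.
Tool frame: the origin (TCP) lies midway between the tips of the shut fingers; the grasp point (between the pads) lies 19 mm behind it (robot.pinch_z is the distance from the TCP to the grasp point, in mm); y points along the fingers, x is the direction in which the jaws open and shut, and the axes are right-handed (so a half turn about y gives the same grasp; the last joint's range is limited). The gripper opens to 85 mm and grips with 20 to 120 N. Pads are 22 mm wide; open, the fingers measure 114 mm over their backs; the gripper's body (76 mm by 85 mm) begins 54 mm behind the grasp point. The pads swing forward as they close: fully open they stand 13 mm farther back than shut.
Start: joints at [-75.086, 35.231, -0.722, 81.555, 0.464, 63.22, -2.315], TCP at [183.841, 623.429, 209.297] pointing down, gripper open.
Joint ranges: [-178.69, 178.69], [-17.37, 117.87], [-77.05, 75.6], [15.02, 138.74], [-78.02, 258.01], [0.78, 113.62], [-162.83, 162.83]. Speed limits (degrees/s): [159.86, 159.86, 180, 180, 180, 180, 180].

### API

Orientations are given as a 3x3 rotation matrix whose columns are the frame's x, y, z axes.
In Python, from plant import robot, sensors, vision gives the robot as it stands. Calls block until the motion is done:
- robot.reach(position, orientation): joint-space move of the TCP to a pose.
- robot.movel(position, frame=None, max_speed=150, f_stop=None): straight line of the TCP; frame=None keeps the orientation; max_speed is the mean speed in mm/s. With f_stop (N) it stops when the force on the tool has changed by that much, and returns True; else False.
- robot.move_joints(angles): joint-space move.
- robot.gripper_to(opening): finger opening in mm; the grip force is fixed at half the most; returns when the fingers have stopped.
- robot.sleep(seconds).
- robot.solve_ik(position, orientation): joint angles nearest the present ones, or None.
- sensors.get_obs(): the state.
- vision.capture(name): name is "scene" or "top"; returns the picture (480x640x3 uint8, red, green, blue); there is no depth.
- vision.camera_info(name): a dict with "intrinsics" (3x3 intrinsics, pixels), "D" ([k1, k2, p1, p2, k3] as OpenCV has them; the pictures are not rectified), "R" (3x3) and "t" (3): a world point X has camera coordinates R X + t. Camera axes: x right, y down, z forward; pixel columns grow to the right and rows downward; lengths in mm; the calibration is good to about 2 mm. A picture is of the moment at which its call begins. camera_info takes no time and is no camera call.
A pose or a line that the arm cannot do raises robot.Unreachable and nothing moves.
- robot.finish_job(): hands the job in, once; it reports no verdict.
The state is a dict: "time": time; "joint_positions": joint angles; "joint_velocities": joint speeds; "effort": joint torques, N m; "tcp_pos": TCP position; "orientation": TCP orientation; "contact_force": force on the tool from outside, world axes, zero at the start; "wrist_torque": the same for the moment, N m; "grip_width": finger opening in mm.
Only numpy, scipy, OpenCV 4.12 (cv2) and the standard library are available. Lean on these libraries where they do the work, as an engineer would, in place of code of your own. Each camera call takes 0.05 s, during which the arm holds its last target.

### The job

Mount the tapered metal pot in the holder of the little steel landing shelf: turn the long-handled knob on the underside of the shelf until its keeper arm has swung fully clear of the holder, gently lower the pot upright into the holder until it rests on the bottom, and let go of it. Then turn the knob all the way back, so that the keeper arm lies over the pot's mouth. Do not press the pot down hard or drop it, and leave the tin, the jar, the pepper mill and the bowl where they are.

Things in the scene. Friction and masses are not known exactly. Their poses are not given: they have to be found in the camera images.
- stand: Steel landing shelf, fixed: board 200 mm deep (its x) by 300 mm wide (its y), 12 mm thick, top 120 mm above the table, on four thin legs at the sides. Origin on the table mid-width, 90 mm behind the front edge and 110 mm before the back edge; its x axis points to the back edge, which has a 30 mm upstand, and the edge at x = -90 mm faces the robot. The holder hangs in it, and the knob hangs beneath it.
- knob (a joint): Angle of the knob (rad), from a stop at 0 (keeper arm over the centre of the holder) to a stop at 1.3 (arm swung fully clear); growing = clockwise seen from above. It starts between 0 and 0.2. Stays where it is left: friction only, about 0.2 Nm, so about 1.4 N at the handle. The knob, its handle, the upright spindle through the board and the keeper arm above turn as one about a vertical axis.
- knob_axis (a point): Point on the knob's vertical axis, 90 mm above the table, at half the height of the handle; it lies 25 mm behind the shelf's front edge. The black knob below the board is 60 mm across. The steel spindle above the board is 14 mm thick (24 mm at its top, 195 mm above the table).
- handle (a point): On the centre line of the knob's handle, 150 mm from the axis and 30 mm short of its free end. The handle is a straight black bar, 14 mm wide and 26 mm tall (77 to 103 mm above the table), reaching 180 mm from the axis, opposite to the keeper arm; its outer part stands out in front of the shelf's front edge, open from above: at knob angle 0 it points to the front, 37 degrees towards the shelf's -y side, at 1.3 to the front, 37 degrees towards its +y side.
- keeper_tip (a point): In the middle of the round end of the keeper arm, 110 mm from the axis; the arm is a level flat steel bar, 22 mm wide, 10 mm thick, its underside 182 mm above the table. At knob angle 0 this point stands over the centre of the holder.
- holder_mouth (a point): Centre of the mouth of the holder, 128 mm above the table: a tapered metal cup hung in the shelf, 58 mm wide inside at the mouth, 45 mm at its floor, 60 mm deep; the rim stands 8 mm above the board. Its z axis points up. The pot fits in with about 2.5 mm to spare all round and stands on the floor of the holder, its upper 45 mm sticking out, its rim 9 mm below the keeper arm.
- pot_mid (a point): Centre, half-way up, of the pot to be mounted: an open tapered metal pot, 105 mm tall, outside 40 mm across at the foot and 62 mm at the rim (58 mm at 85 mm height), wall 3 mm, about 0.22 kg, standing upright on the table to the left or right of the shelf. Its z axis points up to the mouth. Nested fully, this point lies 7.5 mm below holder_mouth.
- tin: Bystander: closed straight-sided metal tin with a domed lid, 64 mm across, 106 mm tall, on the other side of the shelf. Origin under its centre.
- jar: Bystander: glass jar, 42 mm across, 55 mm tall, on the back -y corner of the shelf board. Origin under its centre.
- mill: Bystander: turned wooden pepper mill, 54 mm across, 156 mm tall, on the table. Origin under its centre.
- bowl: Bystander: white bowl, 150 mm across, 60 mm tall, on the table. Origin under its centre.
- pot: The same pot, given at the centre of its foot.
Things that resemble listed ones, but are neither listed nor needed, are in the scene too. Leave any purple look-alike of the pot alone.

How it is judged (in metres and radians):
On the way, in this order (a step that is already met when the one before it is completed fails the run):
1. the knob is turned until the keeper arm stands clear of the holder (angle above 1.1) (value of joint knob above 1.1 rad), for 0.2 s.
2. the pot stands upright on the floor of the holder, let go, with the keeper arm still clear (horizontal distance between pot_mid and holder_mouth below 0.007 m and z of pot_mid in the frame of holder_mouth below -0.003 m and angle between pot_mid's own z axis and vertical below 0.12 rad and contact force between the fingers and pot below 0.1 N and value of joint knob above 0.8 rad), for 0.2 s.
At the end, for the whole second after the job is handed in: The pot stands upright (within 0.12 rad), released and at rest, on the floor of the holder: its centre within 7 mm of the holder's axis and at least 3 mm below the holder's mouth; and the knob is turned back to below 0.2 rad, so that the keeper arm lies over the pot's mouth (horizontal distance between pot_mid and holder_mouth below 0.007 m and z of pot_mid in the frame of holder_mouth below -0.003 m and angle between pot_mid's own z axis and vertical below 0.12 rad and contact force between the fingers and pot below 0.1 N and value of joint knob below 0.2 rad and linear speed of pot below 0.02 m/s); the robot touches nothing.
It fails at once if the pot is pressed or dropped into the shelf or holder with more than 40 N (contact force between pot and stand above 40 N).
It fails at once if one of the bystanders (tin, jar, mill, bowl) is moved by more than 30 mm (distance of any of tin, jar, mill, bowl from where it was at the start of the episode above 0.03 m).
It also fails if it takes over 72 s, if anything falls off the work surface, if the arm or the gripper's body presses on something with over 40 N, if the wrist force passes 120 N, or if a joint passes its speed limit or range.

## Working session

There is one attempt and no reset: what is moved stays moved. The work goes in short steps, each a Python script; the robot and the scene stay as the last script left them, time stands still between calls to the robot, and variables do not carry over. Pictures are saved under pics/ and viewed, and the job is handed in when it is done.

```bash
ls; mkdir -p pics; python3 - <<'E'
from plant import robot, sensors, vision
import cv2
for n in("scene","top"):
    im=vision.capture(n); cv2.imwrite(f"pics/{n}0.png",im[:,:,::-1])
    c=vision.camera_info(n); print(n,c)
o=sensors.get_obs(); print(o)
E
```

```text
pics
scene {'intrinsics': array([[532.45351333,   0.        , 325.37677347],
       [  0.        , 532.45351333, 234.59421909],
       [  0.        ,   0.        ,   1.        ]]), 'D': array([-0.06889325,  0.        ,  0.        ,  0.        ,  0.        ]), 'R': array([[-0.26077528,  0.96526502, -0.01611512],
       [ 0.7877418 ,  0.2031066 , -0.58155874],
       [-0.55808522, -0.1643507 , -0.81334478]]), 't': array([ 157.45367568, -345.23651817, 1813.05201886])}
top {'intrinsics': array([[540.32582429,   0.        , 327.48251374],
       [  0.        , 540.32582429, 236.75298661],
       [  0.        ,   0.        ,   1.        ]]), 'D': array([0.04745781, 0.        , 0.        , 0.        , 0.        ]), 'R': array([[ 0.01082384, -0.9998863 ,  0.01049867],
       [-0.98499679, -0.01246991, -0.17212156],
       [ 0.17223291, -0.00847814, -0.98501977]]), 't': array([ -16.71370753,  573.18898427, 1202.00440729])}
{'time': 0.1, 'joint_positions': array([-75.08427665,  35.28472786,  -0.72347871,  81.63090937,
         0.46546578,  63.22262729,  -2.31567096]), 'joint_velocities': array([-0.00931617, -0.1118749 ,  0.05943253, -0.1937598 , -0.02367073,
        0.01187847, -0.10068989]), 'effort': array([ 2.41763206e-03, -4.70386183e+01,  2.60834796e-01, -1.71570808e+01,
        1.01341784e-02,  5.87638729e-03,  4.83751748e-06]), 'tcp_pos': array([183.67229027, 622.7318549 , 208.24963179]), 'orientation': array([[ 2.82845022e-01, -6.24243895e-04, -9.59165421e-01],
       [ 9.59162715e-01, -2.27863904e-03,  2.82845707e-01],
       [-2.36215648e-03, -9.99997209e-01, -4.57502394e-05]]), 'contact_force': array([-0.29790756,  0.40058794, -0.16768263]), 'wrist_torque': array([0.03250862, 0.01084865, 0.01017106]), 'grip_width': 85.05536972687857}
```

View images.

View pics/scene0.png

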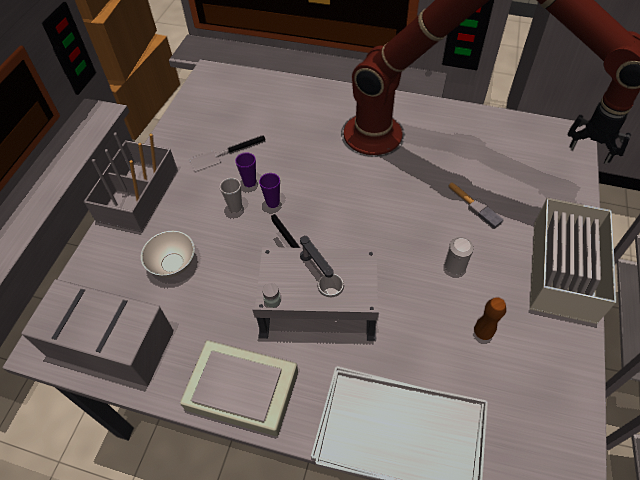

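View pics/top0.png

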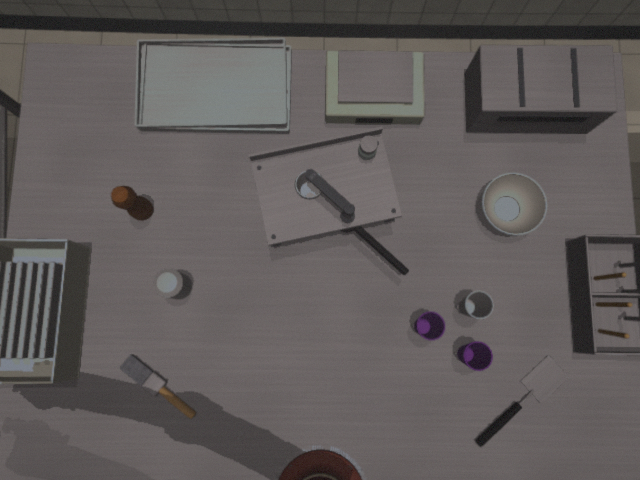

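Candidates: the grey metal pot at top (479,305) / scene (231,195), and two purple look-alikes at top (431,326) and (477,356). The grey tapered one fits (metal and open). The closed tin with the domed lid is at top (169,283). I'll enlarge both areas to confirm.

```bash
cat > h.py <<'E'
import numpy as np, cv2
from plant import robot, sensors, vision
def ray(n,u,v):
    c=vision.camera_info(n)
    p=cv2.undistortPoints(np.array([[[u,v]]],float),c["intrinsics"],c["D"])[0,0]
    R=c["R"];t=c["t"]
    o=-R.T@t; d=R.T@np.array([p[0],p[1],1.]); return o,d/np.linalg.norm(d)
def onz(n,u,v,z):
    o,d=ray(n,u,v); return o+d*(z-o[2])/d[2]
def proj(n,X):
    c=vision.camera_info(n)
    return cv2.projectPoints(np.atleast_2d(np.array(X,float)),cv2.Rodrigues(c["R"])[0],c["t"],c["intrinsics"],c["D"])[0].reshape(-1,2)
def tri(uv1,uv2):
    o1,d1=ray("scene",*uv1);o2,d2=ray("top",*uv2)
    A=np.stack([d1,-d2],1);s=np.linalg.lstsq(A,o2-o1,rcond=None)[0]
    a=o1+s[0]*d1;b=o2+s[1]*d2; return (a+b)/2,np.linalg.norm(a-b)
def crop(im,x0,y0,x1,y1,k,fn):
    c=cv2.resize(im[y0:y1,x0:x1],None,fx=k,fy=k,interpolation=cv2.INTER_CUBIC)
    c=np.clip(c.astype(float)*1.5,0,255).astype(np.uint8)
    cv2.imwrite(fn,c)
E
python3 - <<'E'
from h import *
s=cv2.imread("pics/scene0.png");t=cv2.imread("pics/top0.png")
crop(t,240,120,420,280,4,"pics/t_shelf.png")
a=cv2.resize(t[280:380,400:510],None,fx=4,fy=4,interpolation=2);b=cv2.resize(s[140:240,190:300],None,fx=4,fy=4,interpolation=2)
cv2.imwrite("pics/pots.png",np.hstack([cv2.resize(x,(400,364)) for x in(a,b)]))
crop(s,230,200,400,350,4,"pics/s_shelf.png")
E
```

```text
(no output)
```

View pics/t_shelf.png

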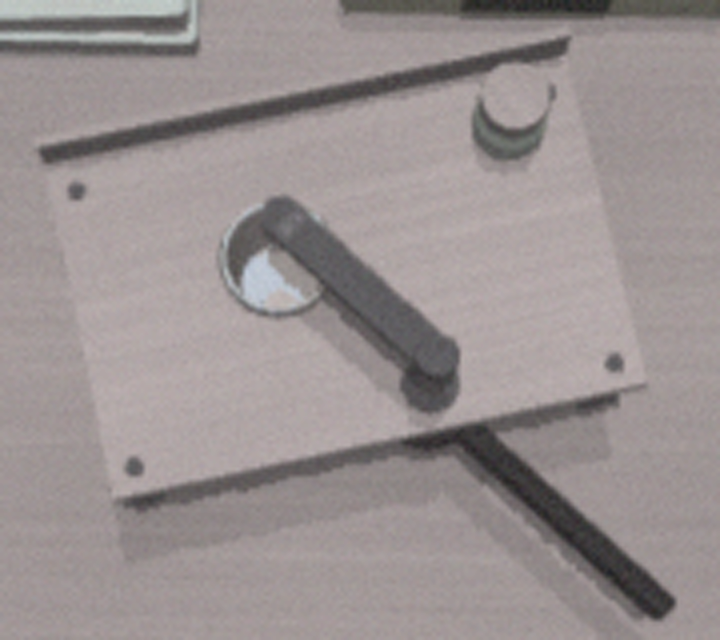

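View pics/pots.png

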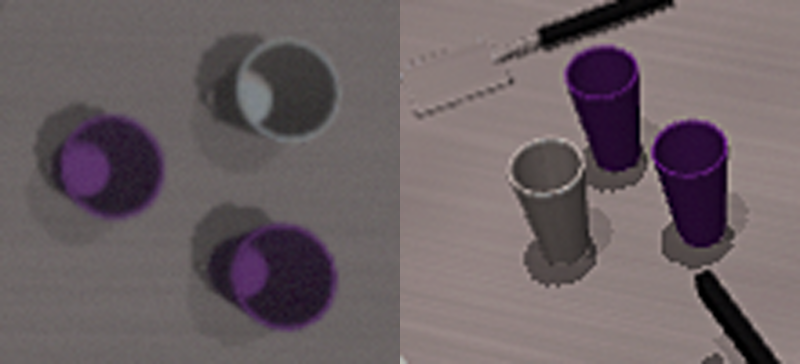

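View pics/s_shelf.png

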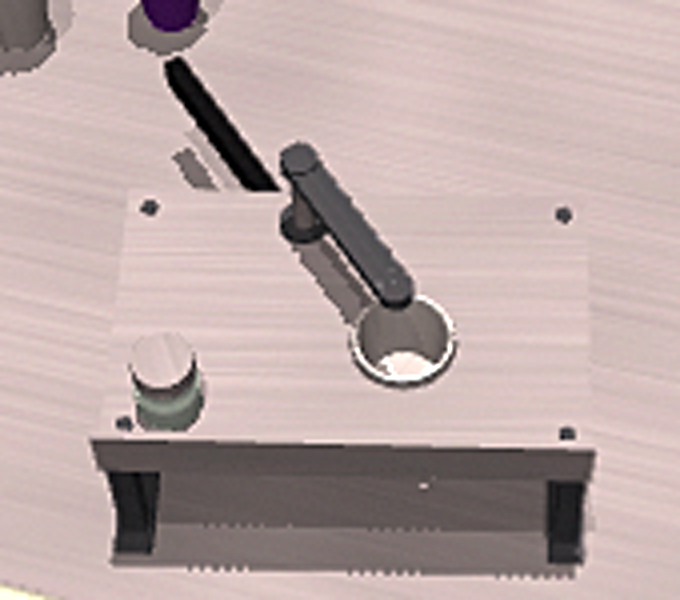

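The crop confirms it: the grey open tapered pot is the only metal one, with its rim centre near top (478.7,304.4) / scene (230.2,185.5). Next I'll measure with two-view rays.

```bash
python3 - <<'E'
from h import *
np.set_printoptions(precision=1,suppress=True)
f=lambda x0,y0,x,y,k=4:(x0+(x+.5)/k-.5,y0+(y+.5)/k-.5)
T=lambda x,y:f(240,120,x,y); S=lambda x,y:f(230,200,x,y)
print("pot rim tri",tri((230.2,185.5),(478.7,304.4)),"top z105",onz("top",478.7,304.4,105),"scene",onz("scene",230.2,185.5,105))
print("holder tri",tri(S(403,339),T(276,258)),onz("top",*T(276,258),128),onz("scene",*S(403,339),128))
print("spindle",tri(S(298,158),T(437,352)),onz("top",*T(437,352),195),onz("scene",*S(298,158),195))
fl=onz("top",*T(115,500),120);fr=onz("top",*T(645,383),120)
print("front corners",fl,fr,np.linalg.norm(fl-fr))
print("corners scene",onz("scene",*S(130,189),120),onz("scene",*S(585,193),120))
print("bolts top",[onz("top",*T(*p),120) for p in((77,190),(134,467),(615,362))])
print("bolts scene",[onz("scene",*S(*p),120) for p in((567,434),(563,214),(150,207),(124,424))])
print("handle end",onz("top",*T(658,607),103),onz("scene",*S(176,62),103),"tip",onz("top",*T(282,212),192),onz("scene",*S(397,293),192))
E
```

```text
pot rim tri (array([ 419.1, -337.4,  103.3]), np.float64(2.4596311289972372)) top z105 [ 419.3 -338.1  105. ] scene [ 420.5 -335.2  105. ]
holder tri (array([678.1,  34.4, 123.2]), np.float64(1.3771352047457361)) [677.   33.5 128. ] [680.7  35.8 128. ]
spindle (array([609.3, -51.1, 194.7]), np.float64(2.2652463848295232)) [609.5 -52.2 195. ] [609.4 -49.9 195. ]
front corners [542.1 119.  120. ] [ 610.9 -170.4  120. ] 297.4934009461285
corners scene [ 611.4 -168.6  120. ] [539.6 121.8 120. ]
bolts top [array([716.6, 145.2, 120. ]), array([560.4, 109.2, 120. ]), array([ 622.5, -154. ,  120. ])]
bolts scene [array([715.6, 148. , 120. ]), array([559.4, 111.3, 120. ]), array([ 621.6, -151.2,  120. ]), array([ 777.3, -115.3,  120. ])]
handle end [ 489.1 -178.4  103. ] [ 491.3 -178.2  103. ] tip [684.1  29.  192. ] [686.9  34.3 192. ]
```

Findings: pot at about (420,-337), holder at (679,34.6), knob axis at (609.5,-51), keeper zero direction 50.8°, knob now at about 0.07 rad. The plan is to straddle the handle loosely and sweep it along its arc, after checking IK for all the poses.

```bash
cat >> h.py <<'E'
def ori(yaw):
    a=np.radians(yaw);c,s=np.cos(a),np.sin(a)
    return np.array([[c,0,-s],[s,0,c],[0,-1,0.]])
AX=np.array([609.5,-51.]);HOLD=np.array([679.,34.6]);POT=np.array([420.,-336.7]);PH0=230.8
def hpos(q,z,r=150):
    a=np.radians(PH0)-q
    return [*(AX+r*np.array([np.cos(a),np.sin(a)])),z],ori(np.degrees(a)-270)
E
python3 - <<'E'
from h import *
np.set_printoptions(precision=1,suppress=True)
for n,p in (("P1",(431,326)),("P2",(477,356)),("tin",(169,278)),("mill",(122,195))): print(n,onz("top",*p,105))
for q in(0,.07,.7,1.3):
    for z in (78,200): print(q,z,hpos(q,z)[0],robot.solve_ik(*hpos(q,z)))
print(robot.solve_ik([500,100,350],ori(0)))
for yaw in(57,-123):
  for z in(69,299): print("pot",yaw,z,robot.solve_ik([*POT,z],ori(yaw)))
for yaw in(-40,-123,-90,):
  for z in(137,299): print("hold",yaw,z,robot.solve_ik([*HOLD,z],ori(yaw)))
E
```

```text
P1 [ 371.8 -234.1  105. ]
P2 [ 310.5 -330.   105. ]
tin [468.6 333.1 105. ]
mill [651.9 447.3 105. ]
0 78 [np.float64(514.6956046002723), np.float64(-167.24167330562693), 78] [ -4.8  39.1  32.4 108.6 -30.9  41.2   6.5]
0 200 [np.float64(514.6956046002723), np.float64(-167.24167330562693), 200] [-20.4  37.9  61.2 101.6 -37.   63.4  14.2]
0.07 78 [np.float64(506.79750693031946), np.float64(-160.32610812277284), 78] [ -5.1  38.3  31.9 110.1 -30.5  40.2   1.9]
0.07 200 [np.float64(506.79750693031946), np.float64(-160.32610812277284), 200] [-22.   37.7  62.7 103.1 -37.5  63.1  10.7]
0.7 78 [np.float64(462.1046569206986), np.float64(-78.83186732030444), 78] [-10.9  33.1  26.4 119.7 -26.6  32.9 -44.8]
0.7 200 [np.float64(462.1046569206986), np.float64(-78.83186732030444), 200] [-34.4  31.9  64.  112.2 -34.2  57.6 -33.6]
1.3 78 [np.float64(472.1343194818826), np.float64(9.25503975431846), 78] [-37.3  41.9  53.8 119.6 -49.9  44.7 -65.3]
1.3 200 [np.float64(472.1343194818826), np.float64(9.25503975431846), 200] [-45.4  32.8  65.2 111.8 -35.2  58.5 -77.7]
[-35.1  17.5  29.8  91.1  -9.   73.8  -3.9]
pot 57 69 [ 23.9  37.3  19.3 109.2 -19.6  36.7 112.4]
pot 57 299 [ -0.7  30.3  61.   93.  -27.4  73.1 122.2]
pot -123 69 [  0.5  53.2  64.8 109.9 -58.3  58.4 -30.3]
pot -123 299 [ -2.3  32.   65.1  93.1 -29.9  74.5 -55.2]
hold -40 137 [-21.8  45.3  32.9  81.6 -26.2  60.8 -23.8]
hold -40 299 [-23.7  39.2  40.   68.  -24.3  80.9 -26.6]
hold -123 137 [-33.9  56.4  64.8  82.1 -51.6  74.1 -88.1]
hold -123 299 [-31.9  46.7  64.9  68.4 -41.2  88.1 -97.5]
hold -90 137 [-26.9  48.3  44.4  81.8 -35.4  64.3 -66.8]
hold -90 299 [-26.2  40.7  46.4  68.1 -28.5  82.2 -73.5]
```

```bash
python3 - <<'E'
from h import *
np.set_printoptions(precision=1,suppress=True)
robot.move_joints([17,15,0,95,0,70,-26])
o=sensors.get_obs();print(o["time"],o["tcp_pos"],o["joint_positions"])
robot.gripper_to(36)
for q in(.07,.7,1.3):
    for z in (78,150): print(q,z,robot.solve_ik(*hpos(q,z)))
robot.reach(*hpos(.065,150))
o=sensors.get_obs();print(o["time"],o["tcp_pos"],o["grip_width"],o["contact_force"])
for n in("scene","top"):
    im=vision.capture(n); cv2.imwrite(f"pics/{n}1.png",im[:,:,::-1])
crop(cv2.imread("pics/top1.png"),300,170,460,300,4,"pics/t1c.png")
crop(cv2.imread("pics/scene1.png"),210,150,370,270,4,"pics/s1c.png")
E
```

```text
3.0667 [ 464.7 -163.8  331.7] [ 16.9  15.   -0.1  95.   -0.   70.  -26. ]
0.07 78 [ 15.5  34.7  -0.5 109.5   0.5  35.8 -28.5]
0.07 150 [ 15.6  28.8  -0.5 105.5   0.4  45.7 -28.4]
0.7 78 [  5.5  30.8   2.2 119.2  -2.3  30.  -69.9]
0.7 150 [  4.9  24.    3.  115.   -1.8  41.1 -70.4]
1.3 78 [  -8.1   31.2    6.2  118.7   -6.3   30.4 -111. ]
1.3 150 [  -8.8   24.3    7.   114.6   -4.4   41.3 -112.8]
4.375 [ 508.3 -161.3  151.1] 36.20890740490808 [-1.4 -0.1  1.6]
```

View pics/t1c.png

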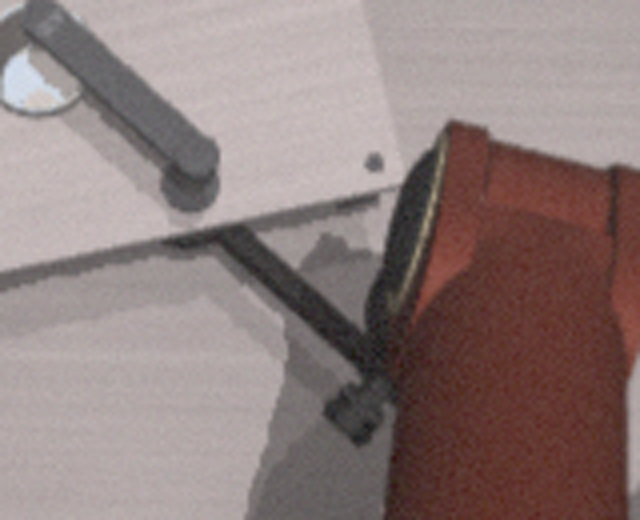

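View pics/s1c.png

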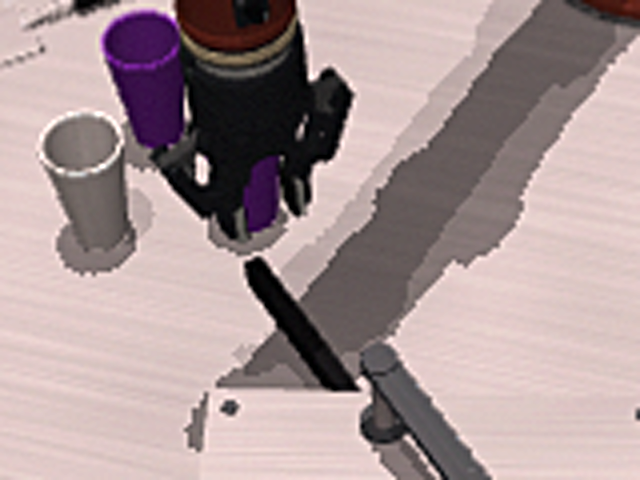

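```bash
python3 - <<'E'
from h import *
np.set_printoptions(precision=1,suppress=True)
print(proj("scene",[508.3,-161.3,151.1]),proj("top",[508.3,-161.3,151.1]))
p,R=hpos(.065,78)
print(robot.movel(p,R,max_speed=80,f_stop=8))
o=sensors.get_obs();print(o["time"],o["tcp_pos"],o["grip_width"],o["contact_force"])
im=vision.capture("scene"); cv2.imwrite("pics/scene2.png",im[:,:,::-1])
crop(cv2.imread("pics/scene2.png"),210,150,370,270,4,"pics/s2c.png")
E
```

```text
[[275.9 210.3]] [[399.3 259.7]]
False
5.525 [ 507.8 -161.    78.4] 35.843440765043155 [ 0.3 -0.4  0.1]
```

View pics/s2c.png

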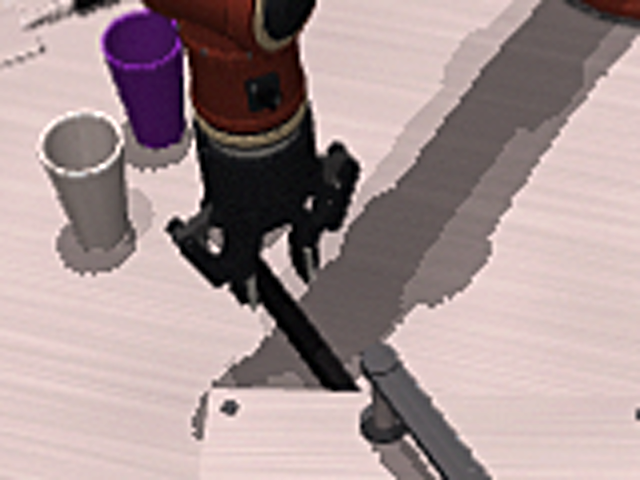

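The fingers straddle the handle, which passes between the tips at about (265-305,270), and there is no contact. Next, the sweep.

```bash
python3 - <<'E'
from h import *
np.set_printoptions(precision=1,suppress=True)
for q in np.linspace(.065,1.31,8)[1:]:
    s=robot.movel(*hpos(q,78),max_speed=70,f_stop=25)
    o=sensors.get_obs();print(round(q,2),s,o["time"],o["tcp_pos"],o["contact_force"])
    if s: break
for n in("scene","top"):
    im=vision.capture(n); cv2.imwrite(f"pics/{n}3.png",im[:,:,::-1])
crop(cv2.imread("pics/top3.png"),240,120,420,280,4,"pics/t3c.png")
crop(cv2.imread("pics/scene3.png"),230,200,400,350,4,"pics/s3c.png")
E
```

```text
0.24 False 6.1083 [ 489.9 -141.    78.3] [ 1.  -0.7 -0. ]
0.42 False 6.6417 [ 475.8 -118.6   78. ] [-0.4 -0.3  0.1]
0.6 False 7.175 [465.9 -93.9  78. ] [-0.9 -0.1  0.6]
0.78 False 7.7083 [460.5 -67.9  78. ] [ 0.2 -0.9 -0. ]
0.95 False 8.2417 [459.9 -41.3  78. ] [ 0.3 -0.5  0.9]
1.13 False 8.775 [463.9 -15.   78. ] [ 0.9 -0.2  0.3]
1.31 False 9.3083 [472.5  10.2  78. ] [-0.1  0.2 -0.4]
```

View pics/t3c.png

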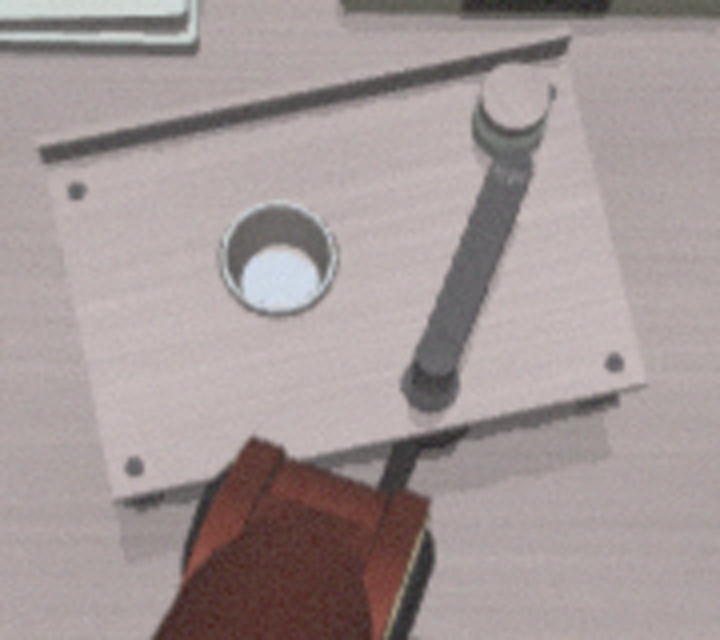

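View pics/s3c.png

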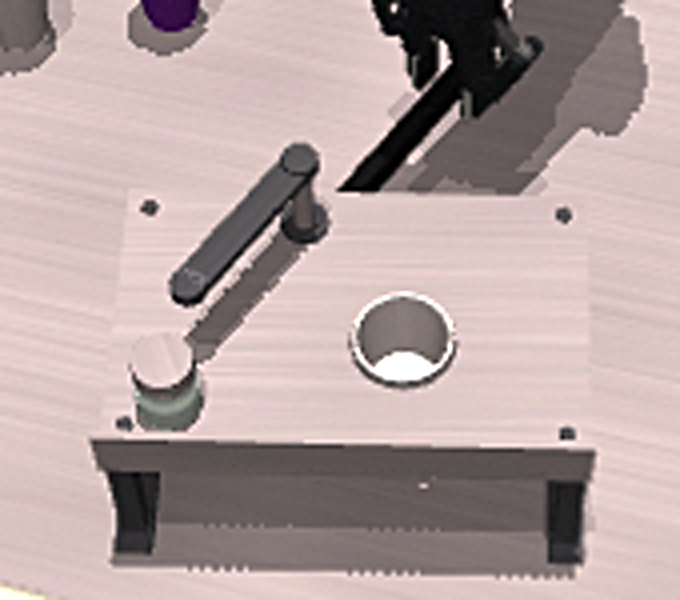

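The keeper arm is clear. The holder mouth is now unobstructed, so I'll fit its rim and the pot's rim with ellipses in both views.

```bash
python3 - <<'E'
from h import *
np.set_printoptions(precision=1,suppress=True)
f=lambda x0,y0,x,y,k=4:(x0+(x+.5)/k-.5,y0+(y+.5)/k-.5)
tp=f(240,120,513,176);sp=f(230,200,187,289)
for n,p in(("top",tp),("scene",sp)):
    X=onz(n,*p,192); b=onz(n,*(f(240,120,437,352) if n=="top" else f(230,200,298,158)),195)
    d=(X-b)[:2];print("knob",np.hypot(*d),np.radians(50.8-np.degrees(np.arctan2(d[1],d[0]))))
def fit(img,cen,rmax,z,n,tag):
    g=cv2.cvtColor(img,cv2.COLOR_BGR2GRAY).astype(np.float32)
    # brightest ring along radial rays
    pts=[]
    k=8
    for a in np.arange(0,2*np.pi,np.pi/36):
        r=np.arange(rmax[0],rmax[1],.1)
        x=(cen[0]+r*np.cos(a)).astype(np.float32);y=(cen[1]+r*np.sin(a)*rmax[2]).astype(np.float32)
        v=cv2.remap(g,x[None],y[None],cv2.INTER_LINEAR)[0]
        v=cv2.GaussianBlur(v[None],(9,1),0)[0]
        i=int(np.argmax(v)); 
        if 3<i<len(r)-4: pts.append((x[i],y[i]))
    pts=np.array(pts,np.float32)
    for _ in range(3):
        e=cv2.fitEllipse(pts)
        c,(A,B),th=e;t=np.radians(th)
        d=pts-c;u=d@[np.cos(t),np.sin(t)];w=d@[-np.sin(t),np.cos(t)]
        q=np.hypot(u/(A/2),w/(B/2)); pts=pts[abs(q-1)<max(.04,2*np.std(q-1))]
    X=onz(n,*c,z)
    print(tag,n,len(pts),np.round(c,2),np.round((A,B),1),X)
    return c
t0=cv2.imread("pics/top0.png");s0=cv2.imread("pics/scene0.png");t3=cv2.imread("pics/top3.png");s3=cv2.imread("pics/scene3.png")
a=fit(t0,(478.7,304.4),(10,16,1),105,"top","pot");b=fit(s0,(230.2,185.5),(7,13,.75),105,"scene","pot");print(tri(b,a))
a=fit(t3,(309.4,184.5),(11,17,1),128,"top","hold");b=fit(s3,(330.6,284.6),(10,15,.85),128,"scene","hold");print(tri(b,a))
E
```

```text
knob 103.65771516570145 1.2787417755517776
knob 113.0092814099445 1.2293184370171542
pot top 58 [479.5 304.3] [26.7 28.5] [ 419.6 -339.9  105. ]
pot scene 65 [229.6 185.1] [15.5 20.5] [ 419.3 -337.5  105. ]
(array([ 419.3, -338.7,  105.1]), np.float64(2.335125034852804))
hold top 24 [309.8 182.2] [24.7 30.3] [681.3  31.1 128. ]
hold scene 62 [330.3 283.5] [21.  24.5] [678.3  34.9 128. ]
(array([680.1,  33.2, 130.6]), np.float64(4.378740134667724))
```

```bash
python3 - <<'E'
from h import *
np.set_printoptions(precision=1,suppress=True)
def circ(img,n,C,z,r0,tag):
    # radial rays in the world plane z, about C; brightest ring, then circle fit
    g=cv2.cvtColor(img,cv2.COLOR_BGR2GRAY).astype(np.float32)
    C=np.array(C,float)
    for _ in range(4):
        P=[];
        r=np.arange(r0-5,r0+5,.2)
        for a in np.arange(0,2*np.pi,np.pi/36):
            W=np.c_[C[0]+r*np.cos(a),C[1]+r*np.sin(a),np.full_like(r,z)]
            uv=proj(n,W).astype(np.float32)
            v=cv2.remap(g,uv[None,:,0],uv[None,:,1],cv2.INTER_LINEAR)[0]
            i=int(np.argmax(v))
            if 1<i<len(r)-2:P.append(W[i,:2])
        P=np.array(P)
        for _ in range(3):
            s=np.linalg.lstsq(np.c_[2*P,np.ones(len(P))],(P**2).sum(1),rcond=None)[0]
            R=np.sqrt(s[2]+s[0]**2+s[1]**2);e=np.hypot(*(P-s[:2]).T)-R;P=P[abs(e)<max(1,2*e.std())]
        C=s[:2]
    print(tag,n,len(P),C,"R",R,"sd",e.std())
I=lambda x:cv2.imread(f"pics/{x}.png")
circ(I("top0"),"top",(419.5,-339),105,29.5,"pot");circ(I("scene0"),"scene",(419.5,-337),105,29.5,"pot")
circ(I("top3"),"top",(677,33),128,30,"hold");circ(I("scene3"),"scene",(678.3,35),128,30,"hold")
E
```

```text
pot top 57 [ 419.8 -339.5] R 29.760365608234977 sd 0.5232591226552845
pot scene 67 [ 419.  -337.7] R 30.020223099343784 sd 0.7640756232137479
hold top 36 [679.3  32.6] R 30.347470380108295 sd 0.7063082971536839
hold scene 60 [678.1  34.8] R 30.38017372686279 sd 0.4700833084464375
```

```bash
sed -i 's/^AX=.*/AX=np.array([609.5,-51.]);HOLD=np.array([678.7,33.7]);POT=np.array([419.4,-338.6]);PH0=230.8/' h.py; python3 - <<'E'
from h import *
np.set_printoptions(precision=1,suppress=True)
p,R=hpos(1.31,200)
robot.movel(p,R,max_speed=200)
print(robot.solve_ik([*POT,200],ori(-123)))
robot.reach([*POT,200],ori(-123))
robot.gripper_to(85)
o=sensors.get_obs();print(o["time"],o["tcp_pos"],o["joint_positions"],o["grip_width"])
for n in("scene","top"):
    im=vision.capture(n); cv2.imwrite(f"pics/{n}4.png",im[:,:,::-1])
crop(cv2.imread("pics/scene4.png"),160,110,320,230,4,"pics/s4c.png")
E
```

```text
[ 14.9  28.8  33.1 101.5 -18.7  55.2 -67.5]
12.0333 [ 419.5 -338.5  200.1] [ 14.9  28.8  33.1 101.5 -18.7  55.2 -67.5] 84.67169440432949
```

View pics/s4c.png

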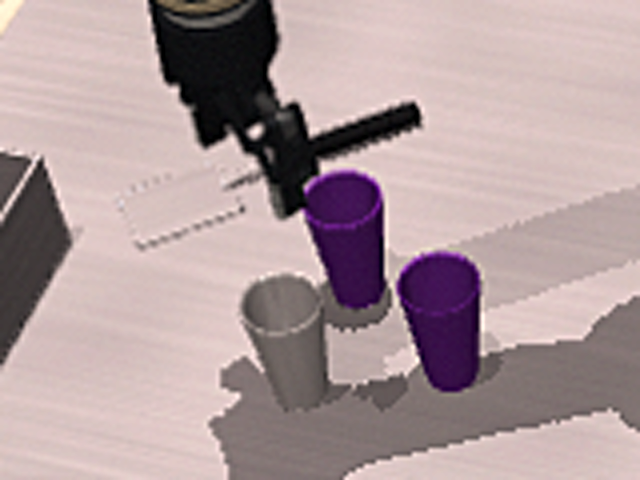

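```bash
python3 - <<'E'
from h import *
np.set_printoptions(precision=1,suppress=True)
print(robot.movel([*POT,69],ori(-123),max_speed=100,f_stop=6))
o=sensors.get_obs();print(o["time"],o["tcp_pos"],o["contact_force"])
im=vision.capture("scene"); cv2.imwrite("pics/scene5.png",im[:,:,::-1])
crop(cv2.imread("pics/scene5.png"),160,110,320,230,4,"pics/s5c.png")
E
```

```text
False
13.5917 [ 419.8 -339.    69.6] [ 0.2  0.2 -0.7]
```

View pics/s5c.png

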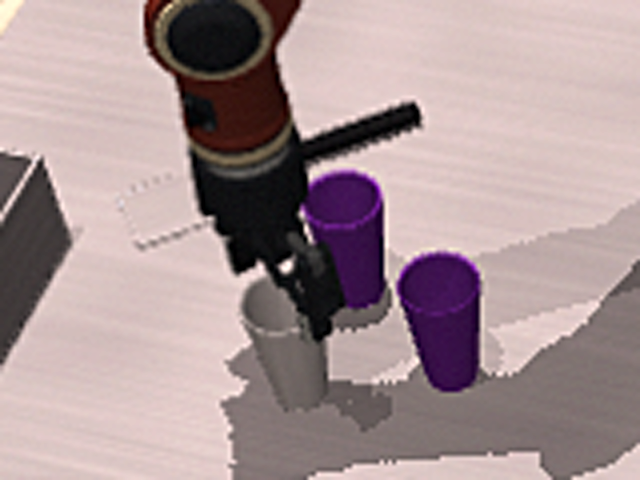

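```bash
python3 - <<'E'
from h import *
np.set_printoptions(precision=1,suppress=True)
robot.gripper_to(50)
o=sensors.get_obs();print(o["time"],o["tcp_pos"],o["contact_force"],o["grip_width"])
robot.movel([*POT,300],ori(-123),max_speed=150)
o=sensors.get_obs();print(o["time"],o["tcp_pos"],o["contact_force"],o["grip_width"])
for n in("scene","top"):
    im=vision.capture(n); cv2.imwrite(f"pics/{n}6.png",im[:,:,::-1])
crop(cv2.imread("pics/scene6.png"),130,50,290,170,4,"pics/s6c.png")
for y in(-40,-60,-90,-123): print(y,robot.solve_ik([*HOLD,300],ori(y)))
E
```

```text
14.0167 [ 419.9 -339.    70.4] [-0.8  1.9  7.3] 57.786690082189075
15.7083 [ 419.1 -338.1  299.1] [-0.   1.  -1.9] 57.99115073448669
-40 [-11.9  35.4  14.4  67.5  -8.5  78.  -38.3]
-60 [-14.1  35.8  18.9  67.6 -11.2  78.3 -56.3]
-90 [-17.4  36.6  25.8  67.7 -15.3  78.9 -83.2]
-123 [ -20.5   37.6   32.5   67.9  -19.5   79.7 -113.1]
```

View pics/s6c.png

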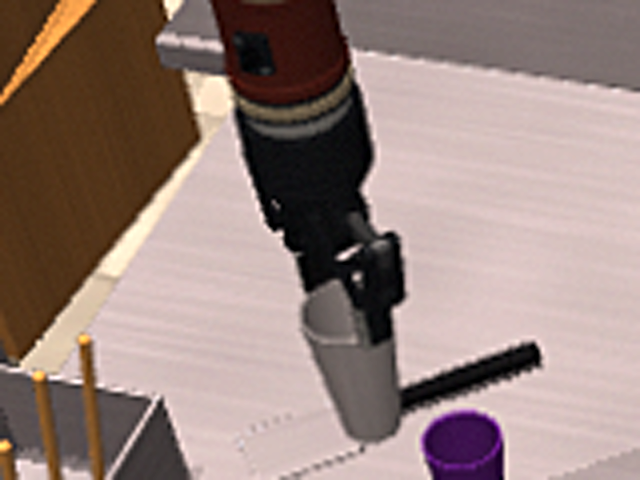

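```bash
python3 - <<'E'
from h import *
np.set_printoptions(precision=1,suppress=True)
robot.reach([*HOLD,305],ori(-40))
o=sensors.get_obs();print(o["time"],o["tcp_pos"],o["contact_force"],o["grip_width"])
robot.movel([*HOLD,225],ori(-40),max_speed=100,f_stop=8)
o=sensors.get_obs();print(o["time"],o["tcp_pos"],o["contact_force"],o["grip_width"])
for n in("scene","top"):
    im=vision.capture(n); cv2.imwrite(f"pics/{n}7.png",im[:,:,::-1])
z=o["tcp_pos"][2]
for k in(-69,-16,36): print("exp",proj("scene",[*o["tcp_pos"][:2],z+k]),(proj("scene",[*o["tcp_pos"][:2],z+k])-[250,170])*4)
crop(cv2.imread("pics/scene7.png"),250,170,410,320,4,"pics/s7c.png")
crop(cv2.imread("pics/top7.png"),240,100,420,250,4,"pics/t7c.png")
E
```

```text
17.4667 [678.5  30.7 305.3] [-0.  -0.8 -1.2] 58.058006653432244
18.4167 [679.3  33.6 225.9] [ 0.6  0.  -0.8] 58.13618456867665
exp [[329.5 277.7]] [[318.1 431. ]]
exp [[329.3 266.2]] [[317.3 384.7]]
exp [[329.1 254. ]] [[316.3 336.2]]
```

View pics/s7c.png

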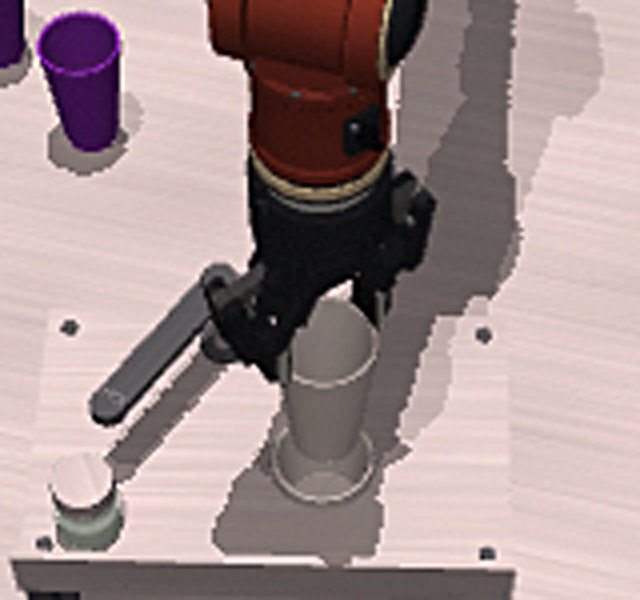

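View pics/t7c.png

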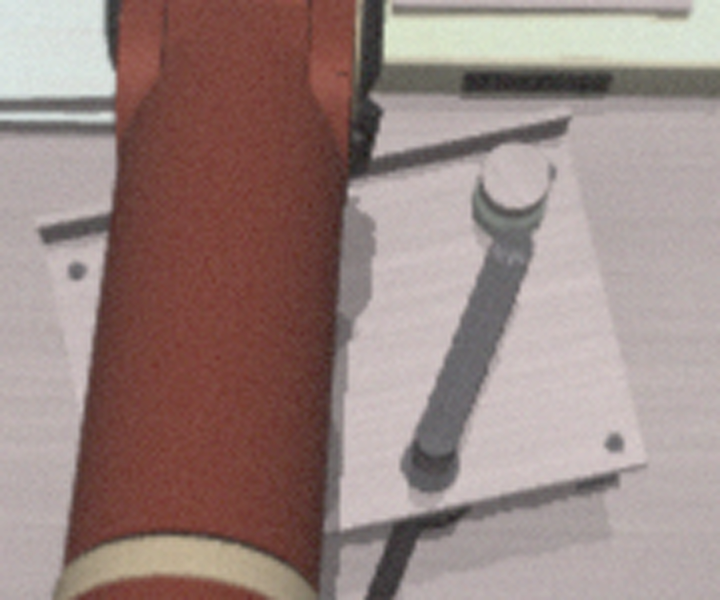

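```bash
python3 - <<'E'
from h import *
im=cv2.imread("pics/scene7.png")
c=im[225:305,290:370]
k=8
c=cv2.resize(c,None,fx=k,fy=k,interpolation=cv2.INTER_CUBIC)
c=np.clip(c*1.4,0,255).astype(np.uint8)
def dr(C,z,r,col):
    a=np.linspace(0,2*np.pi,73)
    uv=proj("scene",np.c_[C[0]+r*np.cos(a),C[1]+r*np.sin(a),np.full(73,z)])
    cv2.polylines(c,[np.int32((uv-[290,225]+.5)*k-.5)],True,col,1)
T=np.array([679.3,33.6])
dr(T,225.9+35,31,(0,0,255));dr(T,225.9-70,20,(0,255,0));dr(HOLD,128,29,(255,0,0))
cv2.imwrite("pics/s7z.png",c[:600])
E
```

```text
(no output)
```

View pics/s7z.png

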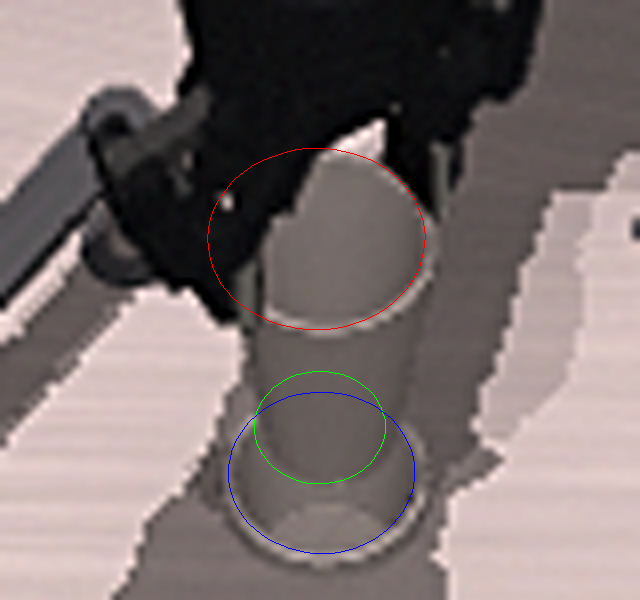

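```bash
python3 - <<'E'
from h import *
from scipy.optimize import least_squares
np.set_printoptions(precision=1,suppress=True)
g=cv2.cvtColor(cv2.imread("pics/scene7.png"),cv2.COLOR_BGR2GRAY).astype(np.float32)
z=225.9+35
C=np.array([680.5,36.])
for it in range(4):
    P=[];r=np.arange(26,35,.2);A=[]
    for a in np.radians(np.arange(0,360,4)):
        W=np.c_[C[0]+r*np.cos(a),C[1]+r*np.sin(a),np.full_like(r,z)]
        uv=proj("scene",W).astype(np.float32)
        v=cv2.remap(g,uv[None,:,0],uv[None,:,1],cv2.INTER_LINEAR)[0]
        i=int(np.argmax(v)); m=uv[i]
        # visible front arc only: image box below the finger and left of the background
        if 1<i<len(r)-2 and m[0]>323 and m[1]>252 and m[1]<268: P.append(W[i,:2]);A.append(np.degrees(a))
    P=np.array(P)
    s=least_squares(lambda c:np.hypot(*(P-c).T)-29.9,C,loss="soft_l1",f_scale=.5); C=s.x
print(C,len(P),np.round(A),s.fun)
E
```

```text
[679.6  36.5] 34 [  0.   4.   8.  12.  16.  20.  24.  28.  32.  36.  40.  44.  48.  52.
  56.  60.  64.  68.  72.  76.  80.  84.  88.  92.  96. 100. 104. 108.
 112. 116. 344. 348. 352. 356.] [-1.1 -1.5  0.9  0.7  0.7  0.7  0.3 -1.1 -0.7  0.1  0.3 -0.9  0.3 -0.2
  0.2 -0.  -0.   0.2 -0.   0.4  0.6  0.8  0.2 -0.4 -0.6  1.4 -1.  -0.8
 -0.6 -0.4 -0.8 -1.   0.2 -0.5]
```

```bash
python3 - <<'E'
from h import *
np.set_printoptions(precision=1,suppress=True)
p=HOLD+[-1.3,-1.6]
def st():
    o=sensors.get_obs();print(o["time"],o["tcp_pos"],o["contact_force"],o["wrist_torque"],o["grip_width"])
robot.movel([*p,225],ori(-40),max_speed=40);st()
print(robot.movel([*p,160],ori(-40),max_speed=60,f_stop=5));st()
print(robot.movel([*p,146],ori(-40),max_speed=25,f_stop=5));st()
E
```

```text
18.7667 [677.5  31.7 225.4] [ 0.5  0.3 -2.1] [ 0. -0.  0.] 57.748457847568545
False
20.0 [677.8  32.1 160.6] [-1.2 -1.1 -1.9] [-0.  0.  0.] 58.073753229976035
False
20.7083 [677.3  32.1 146. ] [-0.5 -0.1 -0.8] [-0.1 -0.   0. ] 58.341704084931685
```

```bash
python3 - <<'E'
from h import *
np.set_printoptions(precision=2,suppress=True)
p=HOLD+[-1.3,-1.6]
def st():
    o=sensors.get_obs();print(o["time"],o["tcp_pos"],o["contact_force"],o["wrist_torque"],o["grip_width"])
for z in (143,141,139.5,138.5,137.5,136.5):
    s=robot.movel([*p,z],ori(-40),max_speed=12,f_stop=4);print(z,s);st()
    if s: break
im=vision.capture("scene"); cv2.imwrite("pics/scene8.png",im[:,:,::-1])
crop(cv2.imread("pics/scene8.png"),270,200,390,320,5,"pics/s8c.png")
E
```

```text
143 False
21.1083 [677.43  32.07 142.95] [-1.21 -1.1  -2.26] [-0.01 -0.07 -0.03] 57.785005702930924
141 False
21.425 [677.53  31.96 140.94] [ 0.62 -0.63 -2.36] [-0.03 -0.14  0.01] 58.13470296251747
139.5 False
21.7 [677.62  31.91 139.47] [ 1.45 -0.13 -2.03] [-0.12 -0.29 -0.02] 58.12372198254314
138.5 False
21.95 [677.67  31.88 138.58] [ 0.47 -0.75 -1.18] [-0.12 -0.31 -0.  ] 58.031856976449895
137.5 False
22.2 [677.82  32.02 138.46] [-0.19 -1.51  3.59] [-0.05  0.03 -0.03] 58.28164257728989
136.5 False
22.45 [677.9   32.08 138.43] [-0.6  -0.77  7.74] [-0.12  0.38  0.03] 58.24848658053479
```

View pics/s8c.png

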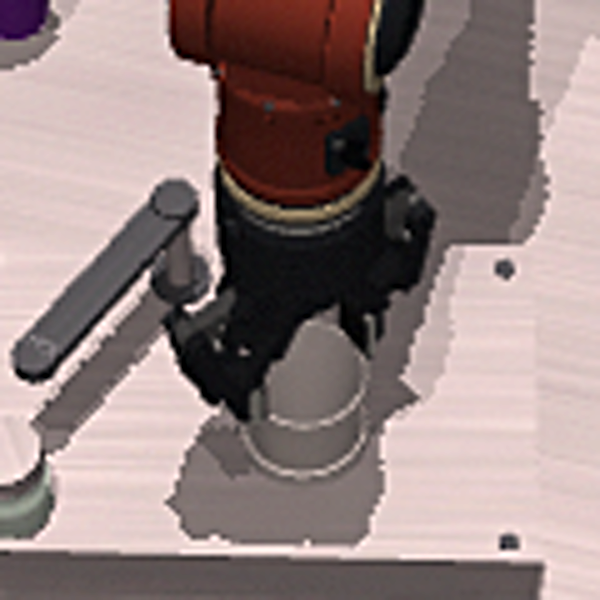

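The pot bottomed at TCP z 138.45, which matches the predicted nested height, with under 8 N. Now release and retreat.

```bash
python3 - <<'E'
from h import *
np.set_printoptions(precision=2,suppress=True)
p=HOLD+[-1.3,-1.6]
def st():
    o=sensors.get_obs();print(o["time"],o["tcp_pos"],o["contact_force"],o["grip_width"])
robot.movel([*p,138],ori(-40),max_speed=12);st()
robot.gripper_to(85);st()
robot.sleep(.4)
print(robot.movel([*p,200],ori(-40),max_speed=80,f_stop=6));st()
robot.movel([*p,300],ori(-40),max_speed=200);st()
im=vision.capture("scene"); cv2.imwrite("pics/scene9.png",im[:,:,::-1])
crop(cv2.imread("pics/scene9.png"),270,200,390,320,5,"pics/s9c.png")
E
```

```text
22.775 [677.82  32.04 138.49] [ 0.37 -0.14  3.36] 57.85545478967304
23.1667 [676.95  32.35 137.47] [ 0.67 -0.19  0.41] 84.99904349178424
False
24.4917 [676.92  32.18 199.34] [-0.1   0.06  0.05] 85.09261227964579
25.1417 [676.59  32.18 298.36] [-0.76  0.28 -0.47] 84.97500027703472
```

View pics/s9c.png

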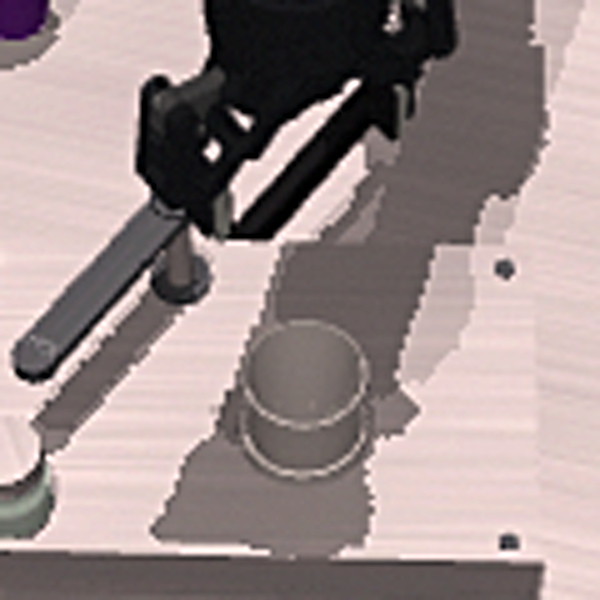

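The pot is nested upright: its rim at crop (305,373) sits concentric above the holder rim at (305,425). Now turn the knob back.

```bash
python3 - <<'E'
from h import *
np.set_printoptions(precision=2,suppress=True)
def st():
    o=sensors.get_obs();print(o["time"],o["tcp_pos"],o["contact_force"],o["grip_width"])
robot.reach(*hpos(1.24,230));st()
robot.gripper_to(36)
print(robot.movel(*hpos(1.24,125),max_speed=120,f_stop=6));st()
print(robot.movel(*hpos(1.24,78),max_speed=60,f_stop=6));st()
im=vision.capture("scene"); cv2.imwrite("pics/scene10.png",im[:,:,::-1])
crop(cv2.imread("pics/scene10.png"),250,150,390,290,4,"pics/s10c.png")
E
```

```text
26.175 [469.8    1.34 229.98] [-0.39  0.35 -0.21] 84.80805873471817
False
27.7333 [469.33   0.79 125.54] [-0.89 -0.08 -0.16] 35.355917349464654
False
28.6667 [469.04   0.79  78.17] [0.52 0.16 0.92] 36.03246973370334
```

View pics/s10c.png

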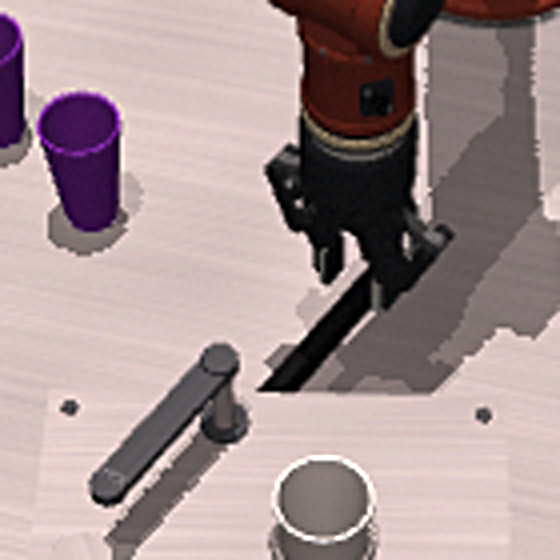

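The handle is again between the fingers (crop ~(370,285)). Sweeping back.

```bash
python3 - <<'E'
from h import *
np.set_printoptions(precision=2,suppress=True)
for q in np.linspace(1.24,-.03,9)[1:]:
    s=robot.movel(*hpos(q,78),max_speed=70,f_stop=15)
    o=sensors.get_obs();print(round(q,2),s,o["time"],o["tcp_pos"],o["contact_force"])
    if s: break
p,R=hpos(.045,78)
robot.movel(p,R,max_speed=40)   # recentre around the handle
p[2]=200; print(robot.movel(p,R,max_speed=120,f_stop=8))
robot.movel([480,-230,300],R,max_speed=200)
for n in("scene","top"):
    im=vision.capture(n); cv2.imwrite(f"pics/{n}11.png",im[:,:,::-1])
crop(cv2.imread("pics/top11.png"),240,120,420,280,4,"pics/t11c.png")
crop(cv2.imread("pics/scene11.png"),230,200,400,350,4,"pics/s11c.png")
print(sensors.get_obs()["time"])
E
```

```text
1.08 False 29.2083 [462.59 -21.92  78.27] [-0.32  0.47 -0.62]
0.92 False 29.7 [459.81 -45.24  78.01] [ 0.17 -0.49  0.06]
0.76 False 30.1917 [460.81 -68.96  77.97] [0.11 0.16 0.56]
0.6 False 30.6833 [465.53 -92.26  77.98] [-0.23  0.18  0.76]
0.45 False 31.175 [ 473.83 -114.53   77.97] [0.09 0.95 0.97]
0.29 False 31.6667 [ 485.57 -135.16   77.97] [0.04 0.12 0.74]
0.13 False 32.1583 [ 500.41 -153.68   77.94] [-0.61 -0.06 -0.83]
-0.03 False 32.65 [ 517.98 -169.68   77.95] [-0.24  1.06  0.03]
False
35.1167
```

View pics/t11c.png

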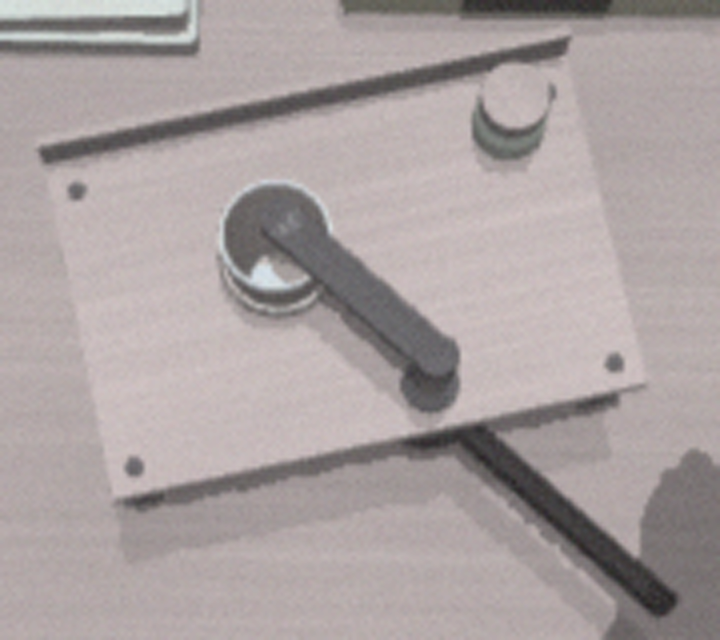

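View pics/s11c.png

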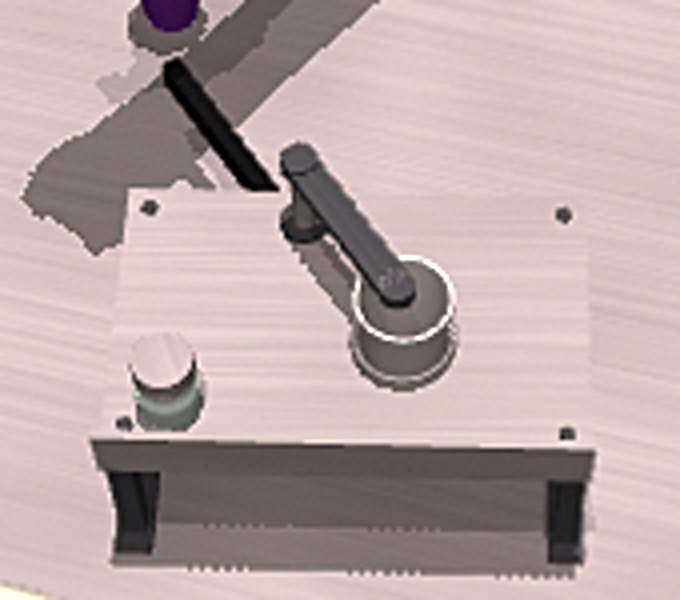

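View pics/scene11.png

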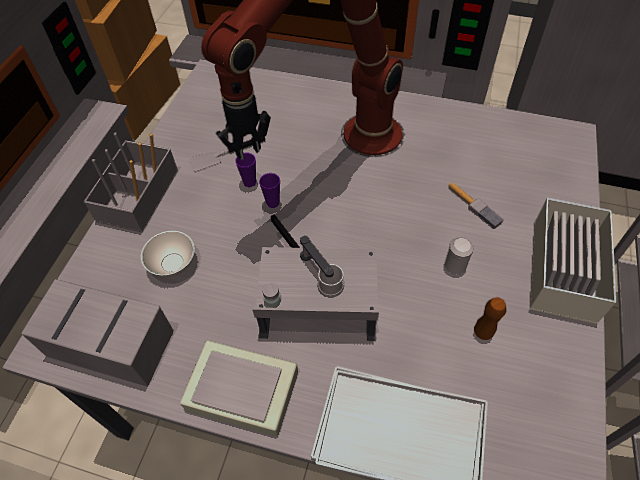

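```bash
python3 - <<'E'
from h import *
np.set_printoptions(precision=2,suppress=True)
f=lambda x0,y0,x,y,k=4:(x0+(x+.5)/k-.5,y0+(y+.5)/k-.5)
a=np.array(onz("top",*f(240,120,662,604),103)[:2]);b=np.array(onz("scene",*f(230,200,176,62),103)[:2]);m=(a+b)/2-AX
print("handle end",a,b,"knob",np.radians(230.8-(np.degrees(np.arctan2(m[1],m[0]))%360)))
print("pot rim z173",onz("top",*f(240,120,274,236),173)[:2],onz("scene",*f(230,200,405.5,298),173)[:2],"tri",tri(f(230,200,405.5,298),f(240,120,274,236)))
o=sensors.get_obs();print(o["tcp_pos"],o["contact_force"])
robot.finish_job()
E
```

```text
handle end [ 490.78 -180.65] [ 491.31 -178.25] knob 0.060784979004240666
pot rim z173 [676.55  33.53] [677.87  37.  ] tri (array([676.85,  35.11, 170.74]), np.float64(3.1071250646416684))
[ 479.75 -228.35  298.4 ] [-0.39 -0.42 -0.8 ]
the job is handed in; nothing more can be done
```

I've handed the job in: the pot is in the holder, let go, and the keeper arm is back over its mouth. No verdict was reported. It took about 35 s of the 72 s allowed.

**What I did**
- I turned the knob to about 1.24 rad with the fingers loosely either side of the handle.
- I gripped the grey metal pot and left the two purple look-alikes alone. The scene view showed the pot sitting about 2 mm off centre in the grip, so I corrected for that.
- I lowered the pot until it rested on the bottom of the holder, with under 8 N read at the wrist, then released it and swept the knob back.

**Last checks**
- **Knob:** the last pictures put it at about 0.06 rad, and the limit is 0.2.
- **Pot:** it stood upright, with its rim centre at about (677, 35) mm and the holder centre at (679, 34) mm, roughly 2 mm apart against a 7 mm limit. The rim measured about 171 mm above the table; the fully nested height is 173 mm.
- **Bystanders:** in the final picture the tin, jar, pepper mill and bowl were where they started, and the robot was clear of everything.

**What disagreed:** the two cameras differed by 2–3 mm in y throughout, so I averaged them. One early ellipse fit of the holder in the top view was poor, and I replaced it with a circle fit at the known rim height.

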